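Hang the punch holder on its two headed pins

ROBOT

A 6-joint arm with a two-finger parallel gripper is mounted at the origin on a cart in front of the work surface, level with it; the furniture and walls round the work are solid. World frame = base frame: x ahead of the robot, y to its left, z up, the work surface at z = 0. Lengths are in mm, angles in rad, forces in N, time in s.
With the tool pointing down it reaches from about 350 to 775 mm from the base axis. Payload 7.3 kg.
Tool frame: the origin (TCP) lies at the very end of the fingers, on their centre line; the grasp point (between the pads) lies 19 mm behind it (bot.grip_point_offset is the distance from the TCP to the grasp point, in mm); z points along the fingers, y is the line along which they close (so a half turn about z gives the same grasp; the last joint's range is limited). The gripper opens to 92 mm and grips with 3 to 60 N. Pads are 19 mm wide; open, the fingers measure 130 mm over their backs; the gripper's body (75 mm by 190 mm) begins 47 mm behind the grasp point.
Start: joints at [1.025, 0.342, 1.524, -0, 1.275, -0.146], TCP at [204.337, 483.626, 200.041] pointing down, gripper open.
Joint ranges: [-2.53, 2.53], [-0.77, 2.02], [0.04, 2.7], [-1, 4.14], [0.28, 2.66], [-3.11, 3.11]. Speed limits (rad/s): [2.57, 2.57, 3.14, 3.14, 3.14, 3.14].

INTERFACE

Orientations are given as [roll, pitch, yaw] about the fixed x, y, z axes, in that order (R = Rz(yaw) Ry(pitch) Rx(roll)).
In Python, from plant import bot gives the robot as it stands. The module is installed in compiled form; this text tells all that it offers.
- The arm moves only by the shell command python3 -m jog 'ROWS' [OPENING]. ROWS is JSON, a list of rows, each a list of 6 numbers: the shift along the tool's x, y, z in mm, then the turn, a rotation vector about the tool's x, y, z in rad. In form: [[dx, dy, dz, rx, ry, rz], ...]. A call has 1 to 12 rows; each row shifts and turns the commanded pose from where the row before left it, along the tool's axes as they then stand; what a row does not reach is not made up. A row lasts 1/10 s, in which the tool goes at most 50 mm and 8.59 degrees, less where a joint would pass 70% of its speed; a pose out of reach is approached as far as the arm can. A call with a gripper value outside its range is refused whole. OPENING is the opening in per cent of the stroke, from 0 (shut) to 100 (fully open), set as the call begins (- or left out, the last holds). The fingers move at their own pace and stop on an object; the grip force is fixed at half the most. Time passes only in rows, so rows that do not move let the fingers close. It gives the time, the measured TCP pose, the force, the opening and the grip force at its end, in the units of the state.
- bot.get_obs(): the state, without advancing time (a new reading comes with each control period).
- bot.capture(name): name is "scene" or "side" or "wrist"; returns the picture (420x560x3 uint8, red, green, blue); there is no depth.
- bot.camera_model(name): a dict with "fx", "fy", "cx", "cy" (pixels), "position" and "orientation" of the camera in the world; the wrist camera has in their place "T_tool_cam" (4x4, takes a point from camera to tool coordinates, whose origin is the TCP and whose axes are the flange's). Camera axes: x right, y down, z forward; pixel columns grow to the right and rows downward; lengths in mm; the calibration is good to about 2 mm. A picture is of the moment at which its call begins: read the wrist's pose just before it. camera_model takes no time and is no camera call.
- bot.close_job(): hands the job in; it is judged then, once.
Trained networks look in the newest picture that a camera, given by its name, has taken for a name from the list of things; names that differ only in an ending like _2 or _b are one class to them, and where a whole thing is asked for, a point or a joint stands for the part that bears it (a point fixed in the world has none). Each returns a list of dicts, best first, with "p" (0 to 1); they miss things now and then, are a little off and sometimes report something else, mostly with a low value. They report only what shows in the picture. A call takes as long as a camera call. They do not tell look-alikes from the thing itself.
- bot.outline_of(target, camera): "mask" (420x560 bool, what is visible of it) and "pixel" ([column, row] in pixels, amid what is visible of it).
The state is a dict: "time": time; "joint_positions": joint angles; "dq": joint speeds; "tau": joint torques, N m; "tool_pos": TCP position; "tcp_rot": TCP orientation; "contact_force": force on the tool from outside, world axes, zero at the start; "moment": the same for the moment, N m; "grip_width": finger opening in mm; "finger_force": force on a finger pad.
Only numpy, scipy, OpenCV 4.12 (cv2) and the standard library are available. Lean on these libraries where they do the work, as an engineer would, in place of code of your own. Each camera call takes 0.05 s, during which the arm holds its last target. There are 200 camera calls.

TASK

Hang the punch holder on the stand: lower it so that both of its keyholes pass over the two headed pins at once and its plate lies down on the strip, then push it away from you until its front plate is flush against the beam, and let go. The strip with the pins has been shifted to the left along the beam, nobody measured how far, so feel for the pins gently and never force the holder against the stand; leave the other things where they are.

Things in the scene. Friction and masses are not known exactly. Their poses are not given: they have to be found in the camera images.
- holder: Punch holder, steel bracket like a saddle open below, 96 (x) by 130 (y) by 105 mm high, 0.35 to 0.65 kg, standing on the table. Origin: underside, 15 mm behind mid-depth; x to its back (away from the robot at yaw 0), z up. Front plate x -33 to -29 mm, z 0 to 55, bearing an aluminium block (x -63 to -33, z 0 to 22, six dark round marks). Two narrow back feet x 29 to 33, z 0 to 55.
- holder_tab (a point): Middle of the holder's grip tab (in the holder's frame x = -8, y = 0, z = 85 mm): an upright steel tab, 10 mm thick in y, x -30 to +14, z 60 to 105; take it from above by its two flat sides. Axes as the holder's.
- keyholes (a point): On the underside of the holder's top plate, midway between the wide parts of its two keyholes (holder frame x = 4, y = 0, z = 55 mm). Plate: 5 mm thick, x -33 to 33, y -65 to 65. Square-cornered keyholes centred at y = 42 and -42: wide part 18 mm long (x -5 to 13), 17 wide in y; from it a slot runs toward the front to x = -13.5, 9 wide.
- stand: Fixed grey stand: beam 272 mm long (y), 40 deep (x -20 to +20), on posts at y = +118 and -118. Origin: on the table under the beam's middle; x to its back (away from the robot at yaw 0), z up. Hung home, the holder's origin is at x = 9, y = s (see pin_strip), z = 67 mm here, turned like the stand, front plate's inner face touching the beam's front. Pressing it with over 30 N is forcing.
- pin_strip (a point): Middle of the beam, at the height of the upper face of the steel strip on it (stand frame x = y = 0, z = 122 mm; fixed to the beam, not the strip). Two upright pins stand on the strip at x = 0, y = s + 42 and s - 42: neck 6 mm diameter, 7.5 long, then a head 14 diameter, 5 high, top edge broken 1 mm, top 12.5 above this point. The shift s is unknown, 3 to 33 mm; the strip is clamped and stays put.
- over_pins (a point): Stand frame x = -4, y = 0, z = 67 mm: here, moved by s along y, comes the holder's origin when the wide keyhole parts are down over both heads and the plate lies on the strip (1.5 mm to spare either way in y, 2 mm in x). From there it is pushed 13 mm in +x, the necks running in the slots, until it stops on the beam's front. With the plate resting on the pin heads the origin is at z = 79.5 mm.
- die_ring: Loose steel ring, 56 mm outside, 18 mm high, on the table beside the holder; a bystander. Origin: centre of its underside.
- shaft_collar: Loose steel collar, 42 mm outside, 15 mm high, on the table beside the holder; a bystander. Origin: centre of its underside.
- steel_block: Loose square steel bench block, 62 by 62 by 20 mm, on the table at the left end of the stand; a bystander. Origin: centre of its underside.
- hex_nut: Loose dark hexagonal nut blank, 46 by 53 by 22 mm, on the table at the right end of the stand; a bystander. Origin: centre of its underside.
- vee_block: Loose steel vee block, 44 by 48 by 34 mm, on the table behind the stand; a bystander. Origin: centre of its underside.
There are look-alikes about, which are no part of the job. Of the things shaped like the holder, the steel one is meant.

How it is judged:
By the outcome, as a careful person would: the job done as asked, in the order asked, and still so for the second after the job is handed in, with the robot touching nothing.
It also fails if it takes over 72 s, if anything falls off the work surface, if the arm or the gripper's body presses on something with over 40 N, if the wrist force passes 120 N, or if a joint passes its speed limit or range.

## Working session

There is one attempt and no reset: what is moved stays moved. The work goes in short steps, Python scripts to look and compute and a shell command to move; the robot and the scene stay as the last step left them, time stands still between calls to the robot, and variables do not carry over. Pictures are saved under pics/ and viewed, at most 10 in all, crops included, and the job is handed in when it is done.

```bash
mkdir -p pics
cat > h.py <<'E'
import numpy as np, cv2
from scipy.spatial.transform import Rotation as R
from plant import bot
def save(n,name):
    im=bot.capture(n); cv2.imwrite('pics/'+name,cv2.cvtColor(im,cv2.COLOR_RGB2BGR)); return im
def cam(n,obs=None):
    m=bot.camera_model(n); K=np.array([[m['fx'],0,m['cx']],[0,m['fy'],m['cy']],[0,0,1]])
    if 'T_tool_cam' in m:
        o=obs or bot.get_obs(); T=np.eye(4);T[:3,:3]=R.from_euler('xyz',o['tcp_rot']).as_matrix();T[:3,3]=o['tool_pos']
        T=T@np.array(m['T_tool_cam'])
        return K,T[:3,:3],T[:3,3]
    o=np.array(m['orientation'])
    Rm=o if o.shape==(3,3) else R.from_euler('xyz',o).as_matrix()
    return K,Rm,np.array(m['position'])
def ray(c,px,z):
    K,Rm,t=c; d=Rm@np.linalg.inv(K)@np.array([px[0],px[1],1.]); return t+d*(z-t[2])/d[2]
def proj(c,P):
    K,Rm,t=c; q=K@(Rm.T@(np.asarray(P,float).T-t[:,None])); return (q[:2]/q[2]).T
E
python3 - <<'E'
from h import *
a=save('scene','s0.png');b=save('side','d0.png')
cv2.imwrite('pics/both.png',cv2.cvtColor(cv2.resize(np.vstack([a,b]),(560,840)),cv2.COLOR_RGB2BGR))
print(bot.get_obs())
for n in('scene','side'):
    print(n,bot.camera_model(n))
    for t in('holder','stand'):
        for d in bot.outline_of(t,n):
            ys,xs=np.where(d['mask']);print(n,t,d['p'],d['pixel'],xs.min(),xs.max(),ys.min(),ys.max(), ray(cam(n),d['pixel'],40).round())
E
```

```text
{'time': 0.1, 'joint_positions': array([ 1.02498082e+00,  3.42648067e-01,  1.52491289e+00, -2.49023412e-05,
        1.27538371e+00, -1.45989766e-01]), 'dq': array([ 1.23197247e-04, -2.01237605e-03, -2.69523278e-03, -7.52884112e-04,
        7.35589896e-05,  7.70785925e-04]), 'tau': array([ 2.25886135e-03, -4.32002807e+01, -2.44694316e+01,  7.20862881e-02,
        5.26738772e-02, -2.38934189e-05]), 'tool_pos': array([204.13728368, 483.26218908, 199.42006387]), 'tcp_rot': array([-3.14025155e+00, -1.73119702e-04,  2.74177406e+00]), 'contact_force': array([ 0.62227535,  0.33280835, -0.64235566]), 'moment': array([-0.05242676,  0.04081602, -0.02221962]), 'finger_force': 0.0, 'grip_width': 91.83858881082463}
scene {'fx': 409.15186080195764, 'fy': 409.15186080195764, 'cx': 283.1942437491355, 'cy': 204.05975513811507, 'position': array([ 128.76998305, -285.1649521 ,  740.44378718]), 'orientation': array([-2.43269278,  0.0105724 , -0.98812853])}
scene holder 0.92 [310.3, 304.2] 274 347 268 350 [ 449. -126.   40.]
scene holder 0.75 [204.2, 252.6] 171 242 215 292 [429. 116.  40.]
scene stand 0.58 [273.7, 185.0] 223 328 143 248 [663. 103.  40.]
side {'fx': 406.8341397850619, 'fy': 406.8341397850619, 'cx': 277.6599830974227, 'cy': 209.1219350003428, 'position': array([1080.93195667,  485.98539118,  603.96512355]), 'orientation': array([-2.2250618 , -0.01858872,  2.26792196])}
side holder 0.77 [331.8, 211.1] 299 365 186 245 [435. 119.  40.]
side holder 0.61 [250.4, 176.1] 219 277 151 201 [ 450. -119.   40.]
side stand 0.59 [275.6, 239.4] 210 324 187 314 [592.  85.  40.]
```

View pics/s0.png

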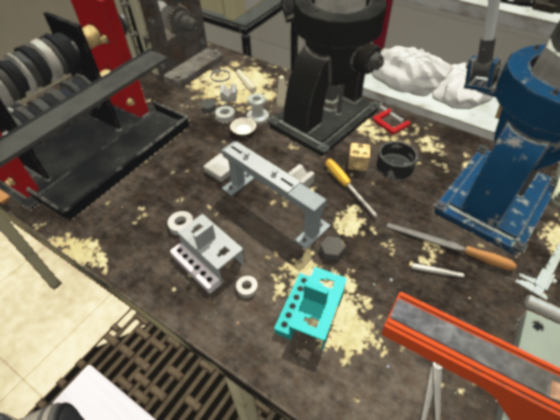

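View pics/d0.png

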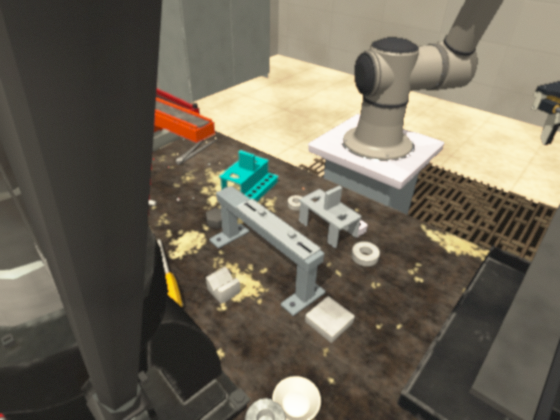

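Two things fit the holder's shape. The one at scene pixel (204,252) is bare steel; the one at (310,304) is turquoise. The steel one fits the description, so I'll confirm it in an enlarged crop.

Run:
```python
import cv2
a=cv2.imread('pics/s0.png')[138:298,160:345];cv2.imwrite('pics/c1.png',cv2.resize(a,None,fx=3.7,fy=3.7,interpolation=cv2.INTER_CUBIC))
a=cv2.imread('pics/d0.png')[172:320,200:390];cv2.imwrite('pics/c2.png',cv2.resize(a,None,fx=4,fy=4,interpolation=cv2.INTER_CUBIC))
```

```text
(no output)
```

View pics/c1.png

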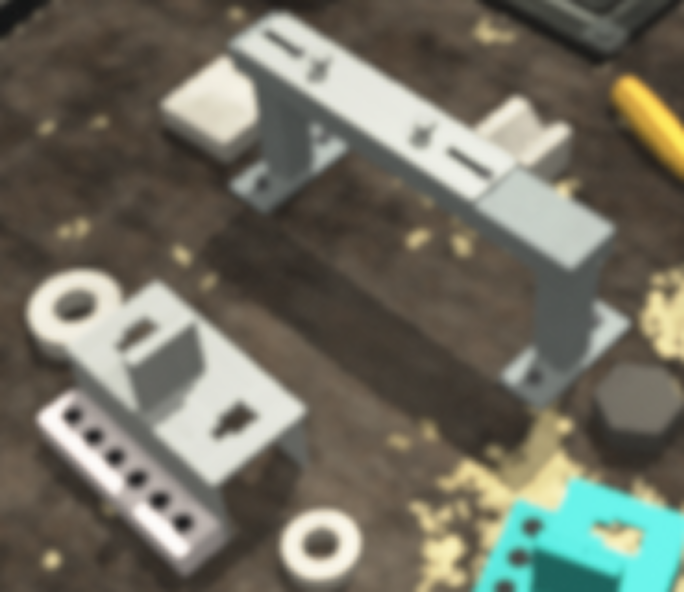

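View pics/c2.png

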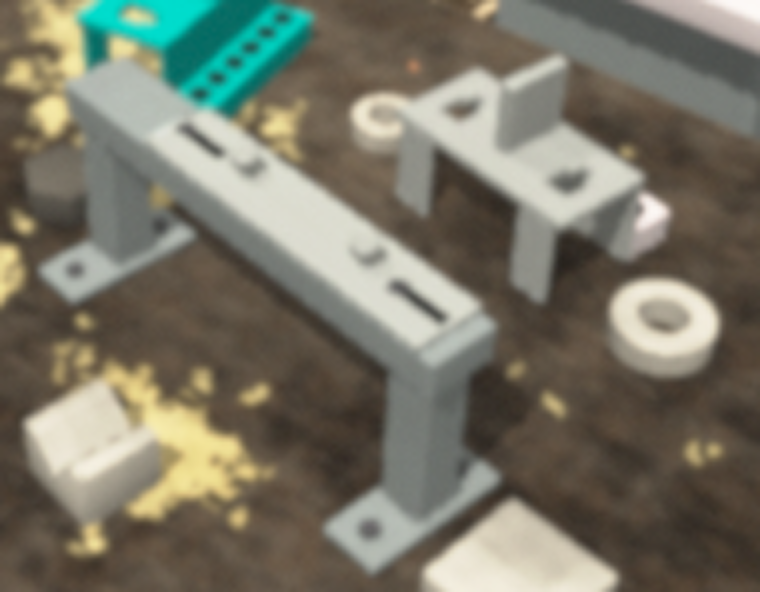

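The crop confirms that the bare steel bracket is the one meant: tab at scene (203,238), plate corners about (202,214), (179,233), (242,249), (218,270). Pin heads show at scene (246,155) and (275,173), and from the side at (262,211) and (293,233).

Run:
```python
from h import *
from scipy.optimize import least_squares
C={'s':cam('scene'),'d':cam('side')}
off={'s':(160,138,3.7),'d':(200,172,4.)}
def px(k,u,v): o=off[k]; return [o[0]+(u+.5)/o[2]-.5,o[1]+(v+.5)/o[2]-.5]
H=[('s',155,282,33,65,60),('s',70,350,-33,65,60),('s',305,410,33,-65,60),('s',213,487,-33,-65,60),
('d',480,68,-33,-65,60),('d',400,107,33,-65,60),('d',562,225,33,65,60),('d',645,180,-33,65,60),('d',568,57,-30,0,105),('d',500,90,14,0,105),('s',187,316,14,0,105)]
def f(p,pts,zb=None):
    r=[]
    c,s=np.cos(p[2]),np.sin(p[2])
    for k,u,v,x,y,z in pts:
        if z is None: z=p[3]
        P=[p[0]+c*x-s*y,p[1]+s*x+c*y,z]
        r+=list(proj(C[k],[P])[0]-px(k,u,v))
    return np.array(r)
h=least_squares(f,[430,118,0],args=(H,)); print('holder',h.x.round(3));print(f(h.x,H).reshape(-1,2).round(1).tolist())
S=[('s',613,230,20,-136,None),('s',573,270,-20,-136,None),('d',113,58,-20,-136,None),('d',70,93,20,-136,None),('d',495,325,-20,136,None),('d',428,375,20,136,None)]
s=least_squares(f,[600,90,0,116],args=(S,)); print('stand',s.x.round(3));print(f(s.x,S).reshape(-1,2).round(1).tolist())
for a,b in (((318,62),(372,245)),((424,130),(250,155))):
    g=least_squares(lambda P:np.r_[proj(C['s'],[P])[0]-px('s',*a),proj(C['d'],[P])[0]-px('d',*b)],[600,90,134])
    c,sn=np.cos(s.x[2]),np.sin(s.x[2]);d=g.x-[s.x[0],s.x[1],0]
    print('pin',g.x.round(1),g.fun.round(1),'stand frame',(c*d[0]+sn*d[1]).round(1),(-sn*d[0]+c*d[1]).round(1))
m=bot.camera_model('wrist');print(np.array(m['T_tool_cam']).round(3),m['fx'])
o=bot.get_obs();print(R.from_euler('xyz',o['tcp_rot']).as_matrix().round(2))
```

```text
holder [ 4.49265e+02  1.17754e+02 -1.96000e-01]
[[-0.0, -0.4], [-2.2, -1.1], [-0.4, -0.1], [-1.1, -0.6], [-0.4, -0.2], [-1.5, 0.0], [-1.0, -0.3], [-0.3, -1.1], [-1.4, -0.5], [1.2, -1.7], [0.4, -0.9]]
stand [ 6.30763e+02  8.69840e+01 -1.42000e-01  1.13416e+02]
[[0.7, -0.1], [-0.8, 0.5], [1.9, 0.5], [-2.9, -1.2], [0.1, 1.2], [0.7, -0.5]]
pin [637.1 159.  129.1] [-0.9  0.  -0.7  0. ] stand frame -3.9 72.2
pin [624.  74. 129.] [-1.   0.1 -0.9 -0.1] stand frame -4.9 -13.8
[[ 1.00000e-03 -9.51000e-01 -3.09000e-01  8.50210e+01]
 [ 1.00000e+00  1.00000e-03  0.00000e+00 -7.90000e-02]
 [ 0.00000e+00 -3.09000e-01  9.51000e-01 -1.83938e+02]
 [ 0.00000e+00  0.00000e+00  0.00000e+00  1.00000e+00]] 337.9696222089536
[[-0.92  0.39 -0.  ]
 [ 0.39  0.92 -0.  ]
 [ 0.   -0.   -1.  ]]
```

```bash
python3 -m jog '[[0,0,0,0,0,-0.1],[0,0,0,0,0,-0.1],[-30,-31,0,0,0,0],[-30,-31,0,0,0,0],[-30,-31,0,0,0,0],[-30,-31,0,0,0,0],[-30,-31,0,0,0,0],[-30,-31,0,0,0,0],[-30,-31,0,0,0,0],[-30,-31,0,0,0,0],[-30,-31,0,0,0,0],[-30,-31,0,0,0,0]]' 40
python3 -m jog '[[0,0,0,0,0,0],[0,0,0,0,0,0],[0,0,0,0,0,0]]'
python3 - <<'E'
from h import *
o=bot.get_obs();save('wrist','w1.png');print(o['tool_pos'],o['tcp_rot'],o['contact_force'],o['joint_positions'])
c=cam('wrist',o)
for d in bot.outline_of('holder','wrist'): print(d['p'],d['pixel'])
y=-.196;R2=R.from_euler('z',y).as_matrix()
P=np.array([[33,65,60],[-33,65,60],[33,-65,60],[-33,-65,60],[-30,0,105],[14,0,105]])@R2.T+[449.3,117.8,0]
print(proj(c,P).round(0).tolist())
E
```

```text
time: 1.5
tool_pos: [437.6, 118.6, 200.2]
tcp_rot: [3.141, 0.0, 2.942]
contact_force: [0.5, -0.0, 0.3]
grip_width: 36.7
finger_force: 0.0
time: 1.8
tool_pos: [436.2, 120.9, 199.9]
tcp_rot: [3.141, -0.001, 2.942]
contact_force: [-0.5, 0.3, 0.8]
grip_width: 36.8
finger_force: 0.0
[436.23953559 120.91330844 199.94861725] [ 3.14132568e+00 -5.84747997e-04  2.94229546e+00] [-0.54713715  0.34006681  0.77382312] [ 1.00471779e-01  2.09756398e-01  1.70936895e+00  4.54994912e-04
  1.22294717e+00 -1.27118248e+00]
0.94 [65.7, 239.5]
0.58 [278.4, 183.0]
[[341.0, 237.0], [344.0, 174.0], [215.0, 238.0], [210.0, 175.0], [277.0, 189.0], [277.0, 237.0]]
```

View pics/w1.png

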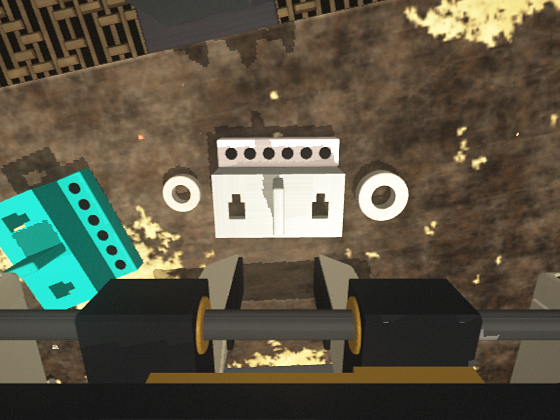

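The wrist view shows the steel holder with plate corners at (212,174), (344,174), (344,237), (215,237), which matches the fitted pose within about 1 px. Now I'll descend on the tab.

```bash
python3 -m jog '[[-5.4,-0.5,10,0,0,0],[0,0,25,0,0,0],[0,0,25,0,0,0],[0,0,25,0,0,0],[0,0,25,0,0,0],[0,0,14,0,0,0],[0,0,8,0,0,0],[0,0,2,0,0,0],[0,0,0,0,0,0]]'
python3 -m jog '[[0,0,0,0,0,0],[0,0,0,0,0,0],[0,0,0,0,0,0],[0,0,0,0,0,0],[0,0,0,0,0,0],[0,0,0,0,0,0],[0,0,0,0,0,0],[0,0,0,0,0,0],[0,0,0,0,0,0]]' 0
```

```text
time: 2.8
tool_pos: [442.2, 118.9, 66.1]
tcp_rot: [3.141, 0.0, 2.942]
contact_force: [-0.3, -0.1, -0.4]
grip_width: 36.6
finger_force: 0.0
time: 3.7
tool_pos: [442.4, 118.9, 66.2]
tcp_rot: [3.141, 0.001, 2.942]
contact_force: [1.5, 4.0, 0.3]
grip_width: 9.4
finger_force: 30.0
```

```bash
python3 -m jog '[[0,0,-3,0,0,0],[0,0,-7,0,0,0],[0,0,-10,0,0,0],[0,0,0,0,0,0],[0,0,0,0,0,0]]'
python3 -m jog '[[0,0,-20,0,0,0],[0,0,-25,0,0,0],[0,0,-25,0,0,0],[0,0,-25,0,0,0],[0,0,-25,0,0,0],[0,0,-20,0,0,0],[0,0,-10,0,0,0],[0,0,0,0,0,0],[0,0,0,0,0,0],[0,0,0,0,0,0]]'
python3 - <<'E'
from h import *
o=bot.get_obs();im=save('wrist','w2.png');save('side','d2.png');print(o['tool_pos'],o['tcp_rot'],o['contact_force'],o['moment'])
c=cam('wrist',o)
Rt=R.from_euler('z',o['tcp_rot'][2]-np.pi).as_matrix()
P=np.array([[33,65,60],[-33,65,60],[33,-65,60],[-33,-65,60],[-63,65,22],[-63,-65,22],[-30,0,105],[14,0,105]])@Rt.T
org=o['tool_pos']-Rt@[-7,0,66.2]
print('org',org); print(proj(c,P+org).round(0).tolist())
E
```

```text
time: 4.2
tool_pos: [442.2, 118.6, 86.4]
tcp_rot: [3.141, 0.001, 2.942]
contact_force: [0.2, -0.6, -5.1]
grip_width: 9.6
finger_force: 30.0
time: 5.2
tool_pos: [441.3, 118.6, 234.7]
tcp_rot: [-3.141, -0.003, 2.942]
contact_force: [-1.2, -0.4, -5.5]
grip_width: 9.5
finger_force: 30.0
[441.27407615 118.58888914 234.65939805] [-3.14086872e+00 -2.60491267e-03  2.94174635e+00] [-1.1972382  -0.37563298 -5.45060497] [ 0.00702066 -0.08706254  0.0069003 ]
org [448.13475586 117.19925825 168.45939805]
[[378.0, 306.0], [388.0, 209.0], [178.0, 306.0], [168.0, 209.0], [375.0, 149.0], [181.0, 149.0], [278.0, 244.0], [278.0, 324.0]]
```

View pics/w2.png

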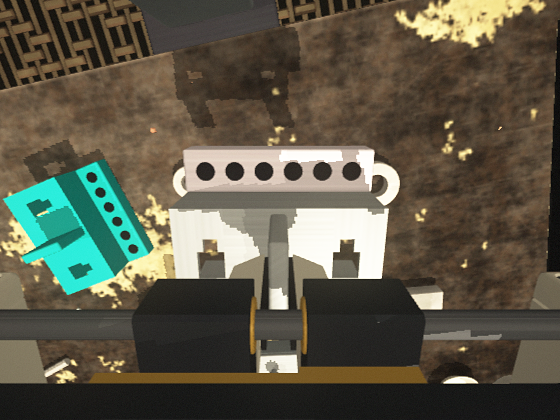

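The wrist view shows the holder level in the grip: front plate corners at (168,209) and (388,209), as predicted. Next I'll refine the stand pose from the strip's two dark slots, then move.

Run:
```python
from h import *
from scipy.optimize import least_squares
C={'s':cam('scene'),'d':cam('side')}
off={'s':(160,138,3.7),'d':(200,172,4.)}
I={'s':cv2.imread('pics/s0.png',0).astype(float),'d':cv2.imread('pics/d0.png',0).astype(float)}
def cen(k,u,v,r=6):
    x=off[k][0]+u/off[k][2];y=off[k][1]+v/off[k][2]
    X,Y=np.meshgrid(np.arange(int(x)-r-1,int(x)+r+2),np.arange(int(y)-r,int(y)+r+1))
    p=I[k][Y,X]; w=np.clip(110-p,0,None)*(np.hypot(X-x,Y-y)<r+1); 
    n,l,st,_=cv2.connectedComponentsWithStats((w>0).astype('uint8')); 
    best=l[min(((np.hypot(X-x,Y-y)+100*(l==0)).argmin(),))//l.shape[1],(np.hypot(X-x,Y-y)+100*(l==0)).argmin()%l.shape[1]]
    w=w*(l==best); return np.array([(w*X).sum(),(w*Y).sum()])/w.sum(), (w>0).sum()
res=[]
for a,b in (((283,43),(418,302)),((469,164),(201,140))):
    ca,na=cen('s',*a);cb,nb=cen('d',*b)
    g=least_squares(lambda P:np.r_[proj(C['s'],[P])[0]-ca,proj(C['d'],[P])[0]-cb],[600,90,122])
    res.append(g.x);print(ca.round(1),na,cb.round(1),nb,g.x.round(1),g.fun.round(1),'z122:',ray(C['s'],ca,122).round(1),ray(C['d'],cb,122).round(1))
d=res[0]-res[1];print('yaw',np.arctan2(-d[0],d[1]),'mid',sum(res)/2,'len',np.hypot(*d[:2]))
```

```text
<stdin>:12: RuntimeWarning: invalid value encountered in divide
Traceback (most recent call last):
ValueError: Residuals are not finite in the initial point.
```

```bash
python3 -m jog '[[0,0,0,0,0,-0.025],[0,0,0,0,0,-0.025],[-25,0,0,0,0,0],[-30,0,0,0,0,0],[-30,0,0,0,0,0],[-25,0,0,0,0,0],[-20,0,0,0,0,0],[0,0,0,0,0,0],[0,0,0,0,0,0]]'
```

```text
time: 6.2
tool_pos: [570.2, 99.2, 235.2]
tcp_rot: [-3.141, -0.002, 2.992]
contact_force: [-0.9, 0.2, -5.1]
grip_width: 9.5
finger_force: 30.0
```

Run:
```python
from h import *
from scipy.optimize import least_squares
C={'s':cam('scene'),'d':cam('side')}
off={'s':(160,138,3.7),'d':(200,172,4.)}
I={'s':cv2.imread('pics/s0.png',0),'d':cv2.imread('pics/d0.png',0)}
def cen(k,u,v,r=9):
    x=off[k][0]+u/off[k][2];y=off[k][1]+v/off[k][2];x0,y0=int(x)-r,int(y)-r
    p=I[k][y0:y0+2*r+1,x0:x0+2*r+1].astype(float); t=(np.percentile(p[5:14,5:14],90)+p[6:13,6:13].min())/2
    n,l,st,c=cv2.connectedComponentsWithStats((p<t).astype('uint8')); i=l[r,r] or np.argmin(np.hypot(*(c[1:]-r).T))+1
    Y,X=np.indices(p.shape); w=(t+15-p).clip(0)*(l==i); return np.array([(w*X).sum()/w.sum()+x0,(w*Y).sum()/w.sum()+y0]),st[i,4],t
res=[]
for a,b in (((283,43),(418,302)),((469,164),(201,140))):
    ca,na,t=cen('s',*a);cb,nb,t2=cen('d',*b)
    g=least_squares(lambda P:np.r_[proj(C['s'],[P])[0]-ca,proj(C['d'],[P])[0]-cb],[600,90,122])
    res.append(g.x);print(ca.round(1),na,t,cb.round(1),nb,t2,g.x.round(1),g.fun.round(1),'z122:',ray(C['s'],ca,122).round(1),ray(C['d'],cb,122).round(1))
d=res[0]-res[1];print('yaw',np.arctan2(-d[0],d[1]),'mid',sum(res)/2,'len',np.hypot(*d[:2]))
```

```text
[236.1 149.3] 31 167.0 [304.2 246.9] 49 149.5 [645.8 192.4 121.4] [-0.7  0.  -0.5  0. ] z122: [646.1 190.8 122. ] [645.7 193.5 122. ]
[286.7 181.9] 39 174.5 [250.  206.6] 34 156.0 [622.7  41.3 120.9] [-0.8  0.1 -0.7 -0.1] z122: [623.   39.6 122. ] [622.9  43.5 122. ]
yaw -0.151553583552503 mid [634.21261473 116.87294893 121.16690684] len 152.90674079744682
```

```bash
python3 -m jog '[[-15,8,0,0,0,0],[-20,11,0,0,0,0],[-14.6,8,0,0,0,0],[0,0,5,0,0,0],[0,0,20,0,0,0],[0,0,20,0,0,0],[0,0,20,0,0,0],[0,0,9,0,0,0],[0,0,4,0,0,0],[0,0,0,0,0,0],[0,0,0,0,0,0]]'
python3 - <<'E'
from h import *
o=bot.get_obs();a=save('scene','s3.png');b=save('side','d3.png');print(o['tool_pos'],o['tcp_rot'],o['contact_force'],o['moment'])
a=cv2.resize(a[125:225,205:345],None,fx=4,fy=4,interpolation=cv2.INTER_CUBIC);b=cv2.resize(b[155:255,200:340],None,fx=4,fy=4,interpolation=cv2.INTER_CUBIC)
a=a[:300];b=b[50:350]
cv2.imwrite('pics/c3.png',cv2.cvtColor(np.vstack([a,b]),cv2.COLOR_RGB2BGR))
E
```

```text
time: 7.3
tool_pos: [624.1, 118.6, 159.2]
tcp_rot: [3.141, 0.002, 2.992]
contact_force: [-0.5, -0.6, -5.3]
grip_width: 10.1
finger_force: 30.0
[624.09222995 118.61581588 159.22826045] [3.14110614e+00 1.86645706e-03 2.99189081e+00] [-0.45033004 -0.63952295 -5.34074469] [-0.00171634 -0.00995908 -0.03813221]
```

View pics/c3.png

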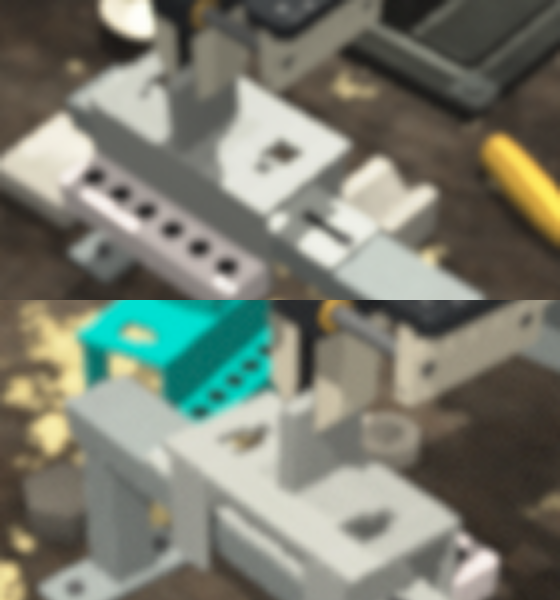

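The crop shows the holder poised above the strip, roughly parallel to it. The pins are hidden, so I'll lower gently and feel for them.

```bash
python3 -m jog '[[0.7,0,3,0,0,0],[0,0,4,0,0,0],[0,0,3,0,0,0],[0,0,2,0,0,0],[0,0,1,0,0,0],[0,0,0.5,0,0,0],[0,0,0.5,0,0,0],[0,0,0.5,0,0,0],[0,0,0,0,0,0],[0,0,0,0,0,0]]'
```

```text
time: 8.4
tool_pos: [623.0, 118.7, 143.6]
tcp_rot: [3.141, 0.0, 2.992]
contact_force: [-0.3, 0.4, -4.7]
grip_width: 9.5
finger_force: 30.0
```

```bash
python3 -m jog '[[0,0,0.5,0,0,0],[0,0,0.5,0,0,0],[0,0,0,0,0,0],[0,0,0,0,0,0]]'
```

```text
time: 8.8
tool_pos: [623.0, 118.7, 142.5]
tcp_rot: [3.142, 0.0, 2.992]
contact_force: [-1.4, 0.6, -5.9]
grip_width: 9.5
finger_force: 30.0
```

At 3 mm below head height there's still no contact, so the keyholes seem to be over the heads. I'll continue gently.

```bash
python3 -m jog '[[0,0,1,0,0,0],[0,0,1,0,0,0],[0,0,1,0,0,0],[0,0,0,0,0,0],[0,0,0,0,0,0]]'; python3 -c "
from h import *
print(bot.get_obs()['moment'])"
```

```text
time: 9.3
tool_pos: [622.9, 118.7, 139.5]
tcp_rot: [3.142, -0.0, 2.992]
contact_force: [-0.1, 0.6, -5.1]
grip_width: 10.1
finger_force: 30.0
[-0.01074941 -0.05819388  0.01712156]
```

```bash
python3 -m jog '[[0,0,1,0,0,0],[0,0,1,0,0,0],[0,0,1,0,0,0],[0,0,0,0,0,0],[0,0,0,0,0,0]]'; python3 -c "
from h import *
print(bot.get_obs()['moment'])"
```

```text
time: 9.8
tool_pos: [622.9, 118.7, 136.5]
tcp_rot: [3.142, -0.0, 2.992]
contact_force: [-0.3, 0.2, -4.8]
grip_width: 10.0
finger_force: 30.0
[ 0.06508538 -0.01251213 -0.03046856]
```

```bash
python3 -m jog '[[0,0,1,0,0,0],[0,0,1,0,0,0],[0,0,0.5,0,0,0],[0,0,0,0,0,0],[0,0,0,0,0,0]]'
```

```text
time: 10.3
tool_pos: [622.9, 118.7, 134.0]
tcp_rot: [3.142, -0.0, 2.992]
contact_force: [-0.2, -0.2, -5.9]
grip_width: 9.5
finger_force: 30.0
```

```bash
python3 -m jog '[[0,0,0.5,0,0,0],[0,0,0.4,0,0,0],[0,0,0,0,0,0],[0,0,0,0,0,0]]'
```

```text
time: 10.7
tool_pos: [623.1, 118.8, 133.4]
tcp_rot: [3.141, 0.001, 2.992]
contact_force: [1.0, 0.2, -3.4]
grip_width: 9.7
finger_force: 30.0
```

```bash
python3 -m jog '[[0,0,0.3,0,0,0],[0,0,0,0,0,0],[-1,0,0,0,0,0],[-1,0,0,0,0,0],[-1,0,0,0,0,0],[0,0,0,0,0,0]]'
```

```text
time: 11.3
tool_pos: [624.9, 118.5, 133.2]
tcp_rot: [-3.142, -0.002, 2.992]
contact_force: [-5.3, 0.5, 4.2]
grip_width: 9.7
finger_force: 30.0
```

```bash
python3 -m jog '[[-1,0,0,0,0,0],[-1,0,0,0,0,0],[-1,0,0,0,0,0],[0,0,0,0,0,0],[0,0,0,0,0,0]]'
```

```text
time: 11.8
tool_pos: [627.9, 118.1, 133.2]
tcp_rot: [3.142, -0.002, 2.992]
contact_force: [-4.6, 0.3, 3.4]
grip_width: 9.7
finger_force: 30.0
```

```bash
python3 -m jog '[[-1,0,0,0,0,0],[-1,0,0,0,0,0],[-1,0,0,0,0,0],[-1,0,0,0,0,0],[0,0,0,0,0,0],[0,0,0,0,0,0]]'
```

```text
time: 12.4
tool_pos: [631.9, 117.5, 133.3]
tcp_rot: [3.141, -0.002, 2.992]
contact_force: [-4.8, 1.7, 2.2]
grip_width: 9.4
finger_force: 30.0
```

```bash
python3 -m jog '[[-0.5,0,0,0,0,0],[-0.5,0,0,0,0,0],[-0.5,0,0,0,0,0],[0,0,0,0,0,0],[0,0,0,0,0,0]]'
```

```text
time: 12.9
tool_pos: [633.3, 117.3, 133.3]
tcp_rot: [3.141, -0.002, 2.992]
contact_force: [-6.0, 1.9, 4.2]
grip_width: 10.1
finger_force: 30.0
```

```bash
python3 -m jog '[[-0.5,0,0,0,0,0],[-0.5,0,0,0,0,0],[-0.5,0,0,0,0,0],[0,0,0,0,0,0],[0,0,0,0,0,0]]'
```

```text
time: 13.4
tool_pos: [634.7, 117.1, 133.2]
tcp_rot: [3.142, -0.002, 2.992]
contact_force: [-5.6, 0.4, 3.5]
grip_width: 9.1
finger_force: 30.0
```

```bash
python3 -m jog '[[-0.4,0,0,0,0,0],[0,0,0,0,0,0],[-0.4,0,0,0,0,0],[0,0,0,0,0,0],[0,0,0,0,0,0]]'; python3 -c "
from h import *
print(bot.get_obs()['moment'])"
```

```text
time: 13.9
tool_pos: [635.5, 117.0, 133.2]
tcp_rot: [3.142, -0.002, 2.992]
contact_force: [-7.2, 0.7, 3.4]
grip_width: 9.8
finger_force: 30.0
[ 0.19835276  1.14661203 -0.01041576]
```

```bash
python3 -m jog '[[-0.4,0,0,0,0,0],[0,0,0,0,0,0],[-0.3,0,0,0,0,0],[0,0,0,0,0,0],[0,0,0,0,0,0]]'; python3 -c "
from h import *
print(bot.get_obs()['moment'])"
```

```text
time: 14.4
tool_pos: [635.7, 116.9, 133.2]
tcp_rot: [-3.142, -0.003, 2.992]
contact_force: [-8.0, 1.7, 2.8]
grip_width: 9.5
finger_force: 30.0
[0.25521335 1.41519022 0.01116359]
```

```bash
python3 -m jog '[[-0.4,0,0,0,0,0],[0,0,0,0,0,0],[-0.3,0,0,0,0,0],[0,0,0,0,0,0],[0,0,0,0,0,0]]'; python3 -c "
from h import *
print(bot.get_obs()['moment'],bot.get_obs()['tcp_rot'])"
```

```text
time: 14.9
tool_pos: [635.8, 116.9, 133.3]
tcp_rot: [-3.141, -0.005, 2.992]
contact_force: [-8.8, 1.2, 5.1]
grip_width: 9.7
finger_force: 30.0
[ 0.21874449  1.79306403 -0.04106568] [-3.14139492 -0.00451328  2.99220042]
```

```bash
python3 -m jog '[[-0.5,0,0,0,0,0],[0,0,0,0,0,0],[-0.5,0,0,0,0,0],[0,0,0,0,0,0],[-0.5,0,0,0,0,0],[0,0,0,0,0,0],[0,0,0,0,0,0]]'
python3 - <<'E'
from h import *
print(bot.get_obs()['moment'],bot.get_obs()['tcp_rot'])
a=save('scene','s4.png');b=save('side','d4.png')
a=cv2.resize(a[125:200,205:345],None,fx=4,fy=4,interpolation=cv2.INTER_CUBIC);b=cv2.resize(b[170:245,200:340],None,fx=4,fy=4,interpolation=cv2.INTER_CUBIC)
cv2.imwrite('pics/c4.png',cv2.cvtColor(np.vstack([a,b]),cv2.COLOR_RGB2BGR))
E
```

```text
time: 15.6
tool_pos: [636.2, 116.8, 133.4]
tcp_rot: [-3.141, -0.007, 2.992]
contact_force: [-13.3, 0.5, 9.3]
grip_width: 9.5
finger_force: 30.0
[ 0.25718565  2.62554765 -0.02074217] [-3.14113542 -0.00688152  2.99229057]
```

View pics/c4.png

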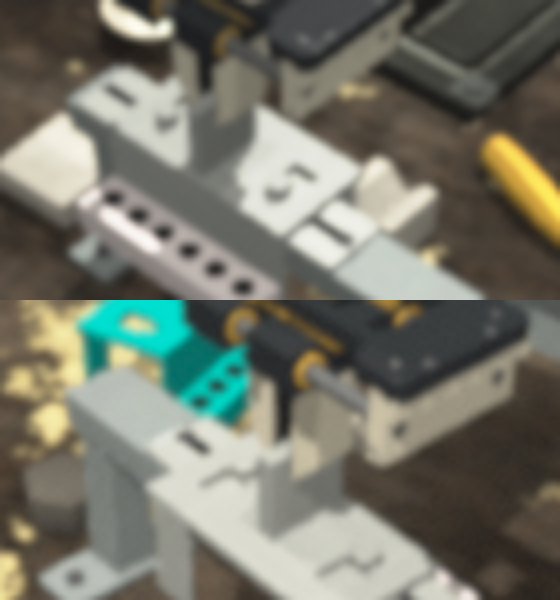

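Both heads now sit at the slot ends and the holder is stopped against the beam, after about 13 mm of travel with force rising. I'll ease the push off partway and let go.

```bash
python3 -m jog '[[0.6,0,-0.2,0,0,0],[0.6,0,-0.1,0,0,0],[0,0,0,0,0,0]]'; python3 -m jog '[[0,0,0,0,0,0],[0,0,0,0,0,0],[0,0,0,0,0,0],[0,0,0,0,0,0],[0,0,0,0,0,0],[0,0,0,0,0,0]]' 35
```

```text
time: 16.0
tool_pos: [636.1, 116.9, 133.3]
tcp_rot: [-3.141, -0.005, 2.992]
contact_force: [-8.3, 0.9, 4.6]
grip_width: 9.6
finger_force: 30.0
time: 16.6
tool_pos: [638.4, 116.3, 133.1]
tcp_rot: [3.141, 0.0, 2.992]
contact_force: [0.8, -0.6, -0.3]
grip_width: 31.9
finger_force: 0.0
```

```bash
python3 -m jog '[[0,0,-5,0,0,0],[0,0,-15,0,0,0],[0,0,-25,0,0,0],[0,0,-30,0,0,0],[0,0,-30,0,0,0],[0,0,-15,0,0,0],[25,0,0,0,0,0],[40,0,0,0,0,0],[40,0,0,0,0,0],[25,0,0,0,0,0],[0,0,0,0,0,0],[0,0,0,0,0,0]]'
python3 - <<'E'
from h import *
a=save('scene','s5.png');b=save('side','d5.png')
a=cv2.resize(a[125:200,205:345],None,fx=4,fy=4,interpolation=cv2.INTER_CUBIC);b=cv2.resize(b[170:245,200:340],None,fx=4,fy=4,interpolation=cv2.INTER_CUBIC)
cv2.imwrite('pics/c5.png',cv2.cvtColor(np.vstack([a,b]),cv2.COLOR_RGB2BGR))
E
```

```text
time: 17.8
tool_pos: [510.2, 135.9, 254.1]
tcp_rot: [3.141, 0.002, 2.992]
contact_force: [0.5, -0.7, 0.3]
grip_width: 32.1
finger_force: 0.0
```

View pics/c5.png

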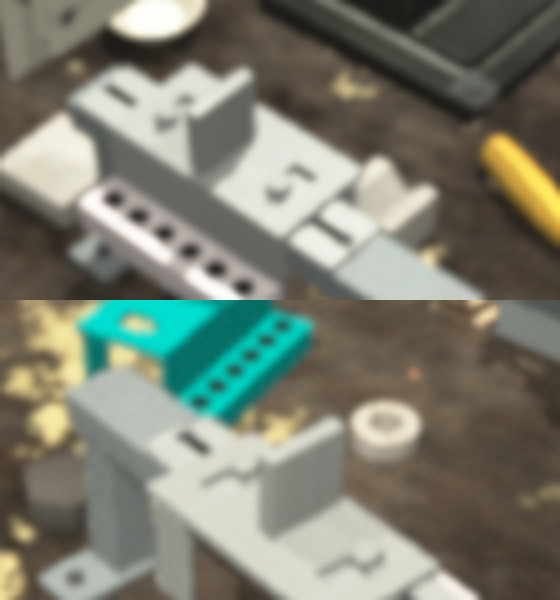

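The holder hangs unchanged after release: the plate lies flat on the strip, the heads sit over the slots at crop (170,118) and (280,190), and the bystanders are where they were. I'll hand it in.

```bash
python3 -c "
from plant import bot
print(bot.close_job())"
```

```text
the job is handed in; nothing more can be done
None
```

The steel holder hangs on both pins with its plate on the strip, pushed to a firm stop against the beam (about 13 N at most) and released; the bystanders I could see hadn't moved, and the job was handed in at about 18 s.

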